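Square up leaning plates in the stop fixture

TASK

Three drilled steel plates are leaning back in the stop fixture on the welding table. Push their feet in so that they stand upright, flat against one another and against the tall backstop, and push them sideways so that their left edges are all up against the low side stop. Then leave them standing.

Things in the scene. Friction and masses are not known exactly. Their poses are not given: they have to be found in the camera images.
- stop_fixture: Fixed steel fixture; origin on table, mm. Base 165x200, 8 thick (x -80..85, y -100..100). Axes: x to backstop (away from robot +-17 deg), y left to side stop, z up. Backstop: wall 180 wide, 12 thick, face at x=50, top z=54. Side stop: low wall, inner face y=75, x -35..50, top z=40. Front and right side open. Plate centres when home: y=40, z=30, x=45/35/25 (back/middle/front).
- plate_back: Loose smooth steel plate (friction 0.38-0.54) with 4 dark holes, 70 wide (its y) x 44 tall (its z) x 10 mm thick (its x), 0.19-0.31 kg, one of three alike. Origin: its centre. Stands on the base; starts leaning 23 deg, top (+z) towards the backstop, foot out in front, left edge (+y) 25-60 mm short of the side stop. Rearmost: its top rests on the backstop.
- plate_middle: Loose smooth steel plate (friction 0.38-0.54) with 4 dark holes, 70 wide (its y) x 44 tall (its z) x 10 mm thick (its x), 0.19-0.31 kg, one of three alike. Origin: its centre. Stands on the base; starts leaning 23 deg, top (+z) towards the backstop, foot out in front, left edge (+y) 25-60 mm short of the side stop. Middle: lies flat against plate_back.
- plate_front: Loose smooth steel plate (friction 0.38-0.54) with 4 dark holes, 70 wide (its y) x 44 tall (its z) x 10 mm thick (its x), 0.19-0.31 kg, one of three alike. Origin: its centre. Stands on the base; starts leaning 23 deg, top (+z) towards the backstop, foot out in front, left edge (+y) 25-60 mm short of the side stop. Frontmost: lies flat against plate_middle; pushing its foot moves all.
There are look-alikes about, which are no part of the job. What is shaped like the plate_back but green or orange is not meant.

How it is judged:
At the end, for the whole second after the job is handed in: All three plates stand on the fixture's base, upright and square to the backstop within 10 degrees, in a closed row against the backstop (slack at most 10, 11 and 12 mm for the back, middle and front plate), each left edge within 10 mm of the side stop, all at rest (angle between each of plate_back, plate_middle, plate_front's own z axis and vertical below 0.175 rad and angle between the x axis of each of plate_back, plate_middle, plate_front and the x axis of stop_fixture, either way round below 0.175 rad and x of plate_back in the frame of stop_fixture above 0.035 m and y of each of plate_back, plate_middle, plate_front in the frame of stop_fixture above 0.03 m and z of plate_back in the frame of stop_fixture between 0.024 and 0.038 m and linear speed of each of plate_back, plate_middle, plate_front below 0.05 m/s and x of plate_middle in the frame of stop_fixture above 0.024 m and z of plate_middle in the frame of stop_fixture between 0.024 and 0.038 m and x of plate_front in the frame of stop_fixture above 0.013 m and z of plate_front in the frame of stop_fixture between 0.024 and 0.038 m); the robot touches nothing.
It also fails if it takes over 54 s, if anything falls off the work surface, if the arm or the gripper's body presses on something with over 40 N, if the wrist force passes 120 N, or if a joint passes its speed limit or range.

ROBOT

A 6-joint arm with a two-finger parallel gripper is mounted at the origin on a cart in front of the work surface, level with it; the furniture and walls round the work are solid. World frame = base frame: x ahead of the robot, y to its left, z up, the work surface at z = 0. Lengths are in m, angles in rad, forces in N, time in s.
With the tool pointing down it reaches from about 0.375 to 0.975 m from the base axis. Payload 3.8 kg.
Tool frame: the origin (TCP) lies on the centre line of the jaws, within the pads' length; the fingertips stand 25 mm ahead of it and the grasp point (between the pads) lies 6 mm ahead of it; z points along the fingers, y is the direction in which the jaws open and shut (so a half turn about z gives the same grasp; the last joint's range is limited). The gripper opens to 85 mm and grips with 20 to 120 N. Pads are 22 mm wide; open, the fingers measure 114 mm over their backs; the gripper's body (76 mm by 85 mm) begins 54 mm behind the grasp point. The pads swing forward as they close: fully open they stand 13 mm farther back than shut.
Start: joints at [-1.385, 0.264, 1.604, -0, 1.274, -0.037], TCP at [0.149, -0.658, 0.256] pointing down, gripper open.
Joint ranges: [-2.63, 2.63], [-0.94, 2.18], [0.31, 2.57], [-1.31, 4.45], [0, 2.66], [-2.55, 2.55]. Speed limits (rad/s): [2.57, 2.57, 3.14, 3.14, 3.14, 3.14].

INTERFACE

Orientations are given as a rotation vector (axis times angle).
In Python, from workcell import bot gives the robot as it stands.
- The arm moves only by the tool servo_tool, never from a script. Its argument "moves" is a list of rows, each a list of 3 entries, a list of its own where there are three numbers: the closure in counts, from 0 (fully open) to 255 (shut), then the shift along the tool's x, y, z in m, then the turn about the tool's z in rad. A call has exactly 8 rows; each row shifts and turns the pose as measured when the row begins, along the tool's axes as they then stand; what a row does not reach is not made up. A row lasts 1/12 s, in which the tool goes at most 41.7 mm and 7.16 degrees, less where a joint would pass 70% of its speed; a pose out of reach is approached as far as the arm can. A call is refused whole if a number of a shift passes 0.0417 or a number of a turn 0.125, either way. A call with a gripper value outside its range is refused whole. The fingers move at their own pace and stop on an object; "newtons" is the grip in N (left out, the last holds). Time passes only in rows, so rows that do not move let the fingers close, or fill a call up. It gives the time, the measured TCP pose, the force and the opening at its end, in the units of the state.
- bot.read_state(): the state, without advancing time (a new reading comes with each control period).
- bot.read_camera(name): name is "scene" or "top" or "wrist"; returns a dict with "pixels" (400x640x3 uint8, red, green, blue), "depth" (400x640 float32, m along the optical axis (not along the pixel's ray), 0 where there is no reading), "intrinsics" (3x3 intrinsics, pixels), "dist" ([k1, k2, p1, p2, k3] as OpenCV has them; the pictures are not rectified), "R" (3x3) and "t" (3): a world point X has camera coordinates R X + t. Camera axes: x right, y down, z forward; pixel columns grow to the right and rows downward; lengths in m; the calibration is good to about 2 mm. A picture is of the moment at which its call begins.
- bot.finish_job(): hands the job in, once; it reports no verdict.
The state is a dict: "time": time; "q": joint angles; "joint_vel": joint speeds; "joint_torque": joint torques, N m; "tool_pos": TCP position; "tcp_rot": TCP orientation; "wrist_force": force on the tool from outside, world axes, zero at the start; "torque": the same for the moment, N m; "width": opening from 0.0 (shut) to 1.0 (fully open).
Only numpy, scipy, OpenCV 4.12 (cv2) and the standard library are available. Lean on these libraries where they do the work, as an engineer would, in place of code of your own. Each camera call takes 0.05 s, during which the arm holds its last target.

## Working session

There is one attempt and no reset: what is moved stays moved. The work goes in short steps, Python scripts to look and compute and a tool call to move; the robot and the scene stay as the last step left them, time stands still between calls to the robot, and variables do not carry over. Pictures are saved under pics/ and viewed, and the job is handed in when it is done.

Besides the shell and the picture viewer there is one more tool, called after ">>>" as name(argument=value, ...) on one line, values as JSON. servo_tool: Moves the arm, as the interface text tells. Its arguments: {"type":"object","properties":{"moves":{"type":"array","items":{"type":"array"}},"newtons":{"type":"number"}},"required":["moves"]}

```bash
mkdir -p pics; ls; python3 - <<'E'
from workcell import bot
import cv2,numpy as np
s=bot.read_state();print(s)
for n in ("scene","top"):
    c=bot.read_camera(n);cv2.imwrite(f"pics/{n}0.png",c["pixels"][:,:,::-1]);np.savez(f"{n}0.npz",**c)
    print(n,c["intrinsics"],c["dist"],c["R"],c["t"])
E
```

```text
pics
{'time': 0.0, 'q': array([-1.38489099e+00,  2.64727787e-01,  1.60540933e+00,  1.77382022e-05,
        1.27369277e+00, -3.69219379e-02]), 'joint_vel': array([-0.00121955,  0.00075136, -0.00011141,  0.00032665, -0.00273434,
       -0.00126204]), 'joint_torque': array([-2.26835050e-04, -5.15117705e+01, -3.67318225e+01, -1.85466756e-04,
        1.29128623e-02,  1.05921356e-05]), 'tool_pos': array([ 0.1490283 , -0.6576356 ,  0.25495998]), 'tcp_rot': array([-3.11989698e+00, -3.49036267e-01,  2.34812698e-04]), 'wrist_force': array([-0.16033777, -0.3966645 ,  0.48614163]), 'torque': array([-0.04166009, -0.02048586,  0.01038058]), 'width': 1.000404708789043}
scene [[450.96380845   0.         318.02796323]
 [  0.         450.96380845 207.27169379]
 [  0.           0.           1.        ]] [-0.04994731  0.          0.          0.          0.        ] [[-0.54920885 -0.8355041   0.01739349]
 [-0.59259829  0.37469342 -0.71304426]
 [ 0.58923417 -0.40191757 -0.70090324]] [0.30070593 0.30615688 0.90717854]
top [[476.63611115   0.         322.1566727 ]
 [  0.         476.63611115 204.90921563]
 [  0.           0.           1.        ]] [0.00702634 0.         0.         0.         0.        ] [[-0.00243511 -0.99948428 -0.03201936]
 [-0.9985569   0.00414816 -0.05354351]
 [ 0.05364872  0.03184277 -0.99805203]] [0.07440767 0.4615202  0.9560201 ]
```

View pics/scene0.png

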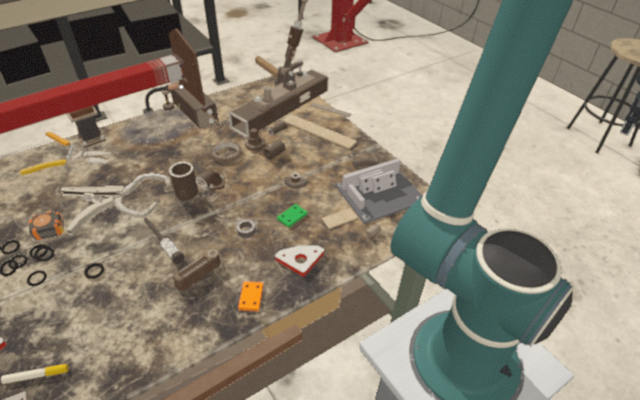

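View pics/top0.png

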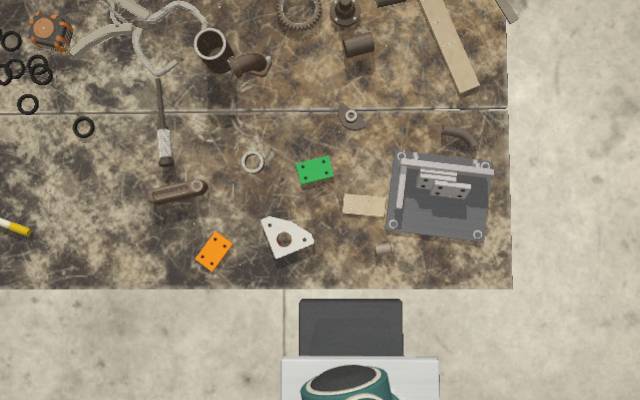

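Candidates: the plates in the fixture at top (443,186), the green plate at (314,170), the orange one at (213,251), and the white bracket at (286,238). By the description, the ones I want are the grey drilled plates in the fixture. I'll check with a close crop.

```bash
python3 - <<'E'
import cv2,numpy as np
a=np.load("top0.npz");p=a["pixels"][140:250,375:505,::-1]
cv2.imwrite("pics/ctop.png",cv2.resize(p,None,fx=6,fy=5.4,interpolation=cv2.INTER_CUBIC)[:600])
a=np.load("scene0.npz");p=a["pixels"][150:230,325:435,::-1]
cv2.imwrite("pics/cscene.png",cv2.resize(p,None,fx=7,fy=7,interpolation=cv2.INTER_CUBIC))
E
```

```text
(no output)
```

View pics/ctop.png

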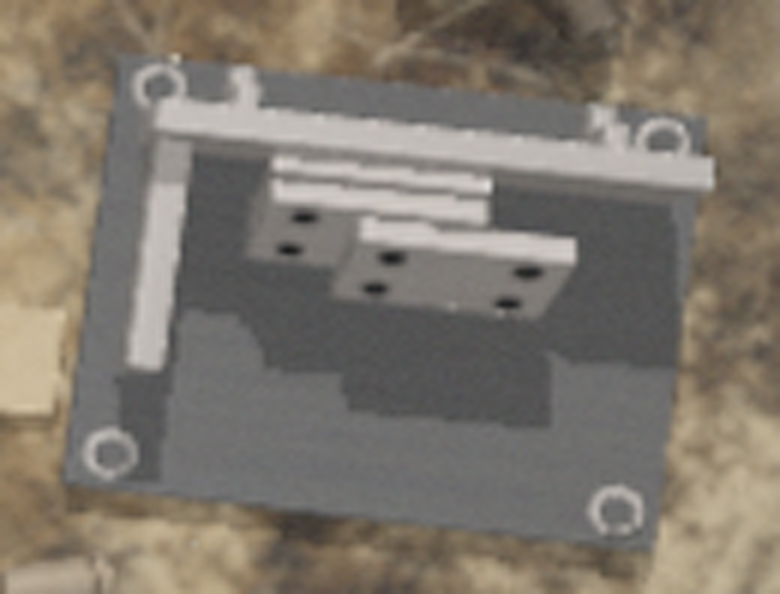

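View pics/cscene.png

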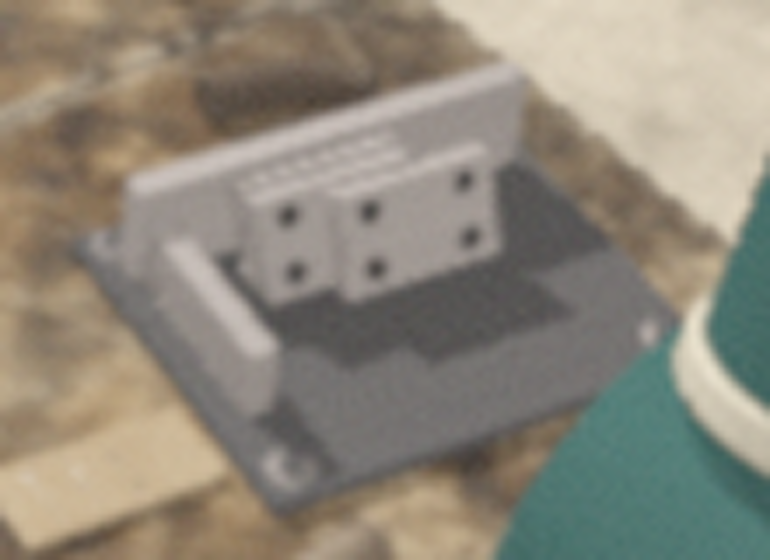

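```bash
cat > h.py <<'E'
import cv2,numpy as np
def cast(c,uv,z):
    uv=np.array(uv,float).reshape(-1,1,2)
    n=cv2.undistortPoints(uv,c["intrinsics"],c["dist"]).reshape(-1,2)
    d=np.c_[n,np.ones(len(n))]@c["R"]; o=-c["R"].T@c["t"]
    return o+d*((np.asarray(z)-o[2])/d[:,2])[:,None]
def tofix(P,F): # F=(x,y,yaw)
    d=P[:,:2]-F[:2];cc,s=np.cos(F[2]),np.sin(F[2])
    return np.c_[d[:,0]*cc+d[:,1]*s,-d[:,0]*s+d[:,1]*cc]
E
python3 - <<'E'
import numpy as np
from h import *
c=np.load("top0.npz")
px=lambda l:[(375+x/6-.4,140+y/5.4-.4) for x,y in l]
# base corners BL BR FR FL
P=cast(c,px([(120,55),(707,115),(654,545),(67,482)]),0.008)
loc=np.array([(85,100),(85,-100),(-80,-100),(-80,100)])/1e3
Q=cast(c,px([(155,130),(713,188),(153,98),(713,155)]),0.054)
print(P,Q)
ql=np.array([(50,90),(50,-90),(62,90),(62,-90)])/1e3
W=np.vstack([P[:,:2],Q[:,:2]]);L=np.vstack([loc,ql])
def fit(W,L):
    a=W-W.mean(0);b=L-L.mean(0)
    yaw=np.arctan2((b[:,0]*a[:,1]-b[:,1]*a[:,0]).sum(),(a*b).sum())
    R=np.array([[np.cos(yaw),-np.sin(yaw)],[np.sin(yaw),np.cos(yaw)]])
    return np.r_[W.mean(0)-R@L.mean(0),yaw]
for s in (slice(0,4),slice(4,8),slice(0,8)): print(fit(W[s],L[s]))
F=fit(W,L);print("res mm",(tofix(W,F)-L)*1e3); np.save("F.npy",F)
T=cast(c,px([(358,238),(578,262),(272,200),(488,222),(272,175),(490,193)]),0.0524)
print("plate top front edges f/m/b L,R",tofix(T,F)*1e3)
B=cast(c,px([(332,297),(540,322),(247,260)]),0.012); print("front foot",tofix(B,F)*1e3)
E
```

```text
[[ 0.57450656 -0.07565761  0.008     ]
 [ 0.55013202 -0.2731182   0.008     ]
 [ 0.3888666  -0.25211112  0.008     ]
 [ 0.41280179 -0.05610246  0.008     ]] [[ 0.53937664 -0.08112137  0.054     ]
 [ 0.51720632 -0.25958016  0.054     ]
 [ 0.55099834 -0.08060265  0.054     ]
 [ 0.52907496 -0.25983074  0.054     ]]
[ 0.47909572 -0.16393991 -0.12328597]
[ 0.47858083 -0.16346436 -0.12207738]
[ 0.47883932 -0.16369359 -0.12242347]
res mm [[-7.99544075e-01 -9.40231323e-01]
 [-8.78184530e-01  1.00476904e-01]
 [ 1.49803631e+00  1.25694113e+00]
 [ 1.31791347e+00 -1.27849080e+00]
 [ 6.84570088e-04 -6.53090431e-01]
 [-2.10689903e-01 -4.83618042e-01]
 [-5.27937143e-01  1.28096316e+00]
 [-4.00278690e-01  7.17049400e-01]]
plate top front edges f/m/b L,R [[ 18.9356987   19.89918139]
 [ 18.54576421 -50.95838481]
 [ 29.37667057  48.85551366]
 [ 29.52331131 -20.88623381]
 [ 38.37491521  49.84250449]
 [ 40.00398856 -20.42261626]]
front foot [[  0.74559413  18.51261668]
 [ -0.42819647 -51.45538478]
 [ 11.25336652  48.33784562]]
```

The crop shows three overlapping grey plates, each with 4 holes. The front one is offset to the right. I'm pushing with closed fingers, starting with a turn to the fixture axes and the approach.

>>> servo_tool(moves=[[255, [0, 0, 0], 0.115], [255, [0, 0, 0], 0.115], [255, [0, 0, 0], 0.115], [255, [0.016, -0.038, 0], 0], [255, [0.016, -0.038, 0], 0], [255, [0.016, -0.038, 0], 0], [255, [0.016, -0.038, 0], 0], [255, [0.016, -0.038, 0], 0]], newtons=40)

```text
time: 0.77
tool_pos: [0.2516, -0.4801, 0.2475]
tcp_rot: [-3.123, 0.236, 0.009]
wrist_force: [0.2, -0.3, -0.6]
width: 0.002
```

```bash
cat > st.py <<'E'
from workcell import bot
from h import *
from scipy.spatial.transform import Rotation as Ro
F=np.load("F.npy");s=bot.read_state()
R=Ro.from_rotvec(s["tcp_rot"]).as_matrix()
print("t",s["time"],"fix xy mm",tofix(s["tool_pos"][None],F)[0]*1e3,"z",s["tool_pos"][2]*1e3,"yaw err",np.arctan2(R[1,0],R[0,0])-F[2],"tilt",R[2,2],"w",s["width"],"F",s["wrist_force"])
E
python3 st.py
```

```text
t 0.7667 fix xy mm [-186.90156516 -341.75390969] z 247.5353783226831 yaw err -0.028650983070711913 tilt -0.9999428289421668 w 0.0021860840459803246 F [ 0.21703709 -0.30953469 -0.57608491]
```

>>> servo_tool(moves=[[255, [0.017, -0.041, 0], -0.028], [255, [0.017, -0.041, 0], 0], [255, [0.017, -0.041, 0], 0], [255, [0.017, -0.041, 0.02], 0], [255, [0.017, -0.041, 0.02], 0], [255, [0.017, -0.041, 0.02], 0], [255, [0.017, -0.041, 0.02], 0], [255, [0.017, -0.041, 0.02], 0]])

```text
time: 1.43
tool_pos: [0.4072, -0.2039, 0.1661]
tcp_rot: [-3.131, 0.196, -0.004]
wrist_force: [-0.1, -0.6, -0.5]
width: 0.001
```

```bash
python3 st.py
```

```text
t 1.4333 fix xy mm [-66.22030791 -48.62770939] z 166.08454467277272 yaw err -0.0024113284723134565 tilt -0.9999846094068009 w 0.0011234152087985433 F [-0.05166317 -0.55140386 -0.47969434]
```

>>> servo_tool(moves=[[255, [0.01, -0.02, 0.015], 0], [255, [0.01, -0.02, 0.02], 0], [255, [0, 0, 0.02], 0], [255, [0, 0, 0.02], 0], [255, [0, 0, 0.02], 0], [255, [0, 0, 0.01], 0], [255, [0, 0, 0], 0], [255, [0, 0, 0], 0]])

```text
time: 2.1
tool_pos: [0.4316, -0.1531, 0.052]
tcp_rot: [-3.126, 0.176, 0.007]
wrist_force: [0.4, 0.4, 0.7]
width: 0.002
```

```bash
python3 st.py;python3 - <<'E'
from workcell import bot
import cv2
c=bot.read_camera("wrist");cv2.imwrite("pics/w1.png",c["pixels"][:,:,::-1])
c=bot.read_camera("scene");cv2.imwrite("pics/s1.png",cv2.resize(c["pixels"][100:280,240:480,::-1],None,fx=3,fy=3))
E
```

```text
t 2.1 fix xy mm [-48.15909156   4.71160864] z 52.002927408516584 yaw err 0.009680285535685187 tilt -0.9999355504888978 w 0.0017271518856657535 F [0.4390441  0.36513841 0.68585799]
```

View pics/w1.png

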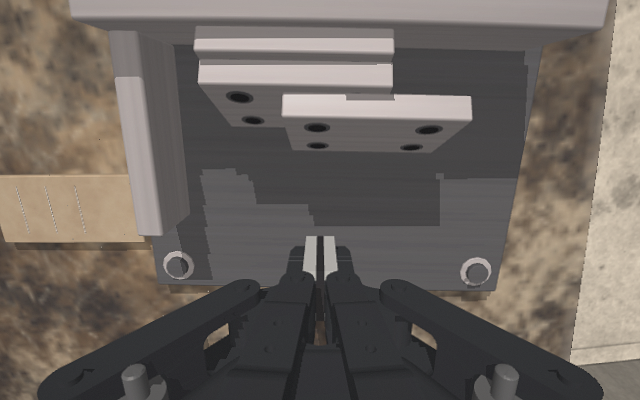

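View pics/s1.png

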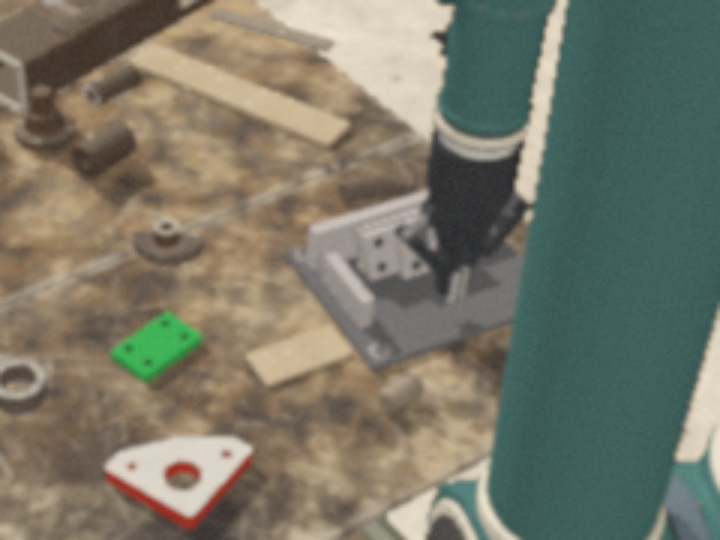

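The wrist view shows the fingers shut at (320,250), in front of the front plate's foot at (370,150). The middle and back plates are stepped to the left. I'm lowering and then pushing.

>>> servo_tool(moves=[[255, [0, 0.008, 0.006], 0.01], [255, [0, 0, 0.006], 0], [255, [0, 0, 0.002], 0], [255, [0, 0, 0], 0], [255, [0.01, 0, 0], 0], [255, [0.01, 0, 0], 0], [255, [0, 0, 0], 0], [255, [0, 0, 0], 0]])

```text
time: 2.87
tool_pos: [0.4574, -0.1683, 0.0425]
tcp_rot: [-3.129, 0.199, -0.011]
wrist_force: [0.3, 0.1, 0.3]
width: -0.003
```

```bash
python3 st.py
```

```text
t 2.8667 fix xy mm [-20.66762483  -7.19449991] z 42.513561189578105 yaw err -0.004486991113038116 tilt -0.9999566542668814 w -0.0027925764143167603 F [0.30379004 0.05560591 0.28041546]
```

>>> servo_tool(moves=[[255, [0, 0, 0.004], 0], [255, [0, 0, 0.004], 0], [255, [0, 0, 0], 0], [255, [0, 0, 0], 0], [255, [0, 0, 0], 0], [255, [0.003, 0, 0], 0], [255, [0.003, 0, 0], 0], [255, [0.003, 0, 0], 0]])

```text
time: 3.53
tool_pos: [0.466, -0.1686, 0.0332]
tcp_rot: [-3.129, 0.198, -0.008]
wrist_force: [0.6, 0.3, 0.3]
width: -0.001
```

```bash
python3 st.py
```

```text
t 3.5333 fix xy mm [-12.14596661  -6.48113849] z 33.17174065391183 yaw err -0.0037665208245478005 tilt -0.9999656100743103 w -0.001037890264130554 F [0.57923234 0.2731703  0.25295672]
```

>>> servo_tool(moves=[[255, [0.002, 0, -0.002], 0], [255, [0.002, 0, 0], 0], [255, [0.002, 0, 0], 0], [255, [0.002, 0, 0], 0], [255, [0.002, 0, 0], 0], [255, [0.002, 0, 0], 0], [255, [0, 0, 0], 0], [255, [0, 0, 0], 0]])

```text
time: 4.2
tool_pos: [0.4694, -0.1687, 0.0332]
tcp_rot: [-3.126, 0.193, 0.029]
wrist_force: [-1.7, -0.1, -0.6]
width: -0.003
```

```bash
python3 st.py;python3 - <<'E'
from workcell import bot
import cv2
c=bot.read_camera("wrist");cv2.imwrite("pics/w2.png",c["pixels"][:,:,::-1])
E
```

```text
t 4.2 fix xy mm [-8.7726063  -6.15734473] z 33.20132246660025 yaw err -0.0010368574831764177 tilt -0.9997850963637356 w -0.002732944074788863 F [-1.70191062 -0.12726193 -0.64039919]
```

View pics/w2.png

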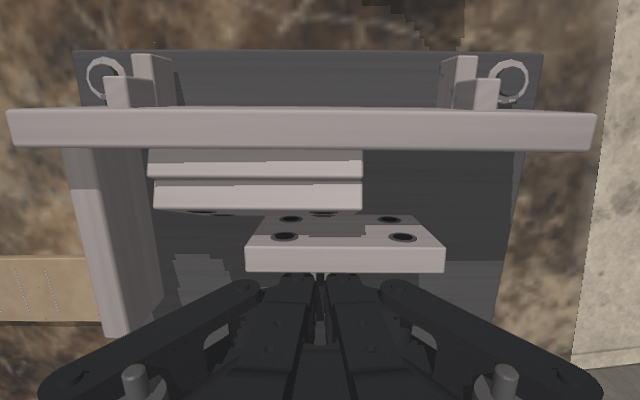

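```bash
python3 - <<'E'
from workcell import bot
from h import *
c=bot.read_camera("wrist");F=np.load("F.npy")
np.savez("w2.npz",**c)
o=-c["R"].T@c["t"];print("cam fix",tofix(o[None],F)*1e3,o[2]*1e3)
K,D=c["intrinsics"],c["depth"]
for u,v in [(345,268),(345,260),(345,250),(345,244),(345,235),(345,225),(345,217),(250,205),(250,195),(250,185),(250,180),(250,172),(250,166),(250,158),(250,152),(400,130),(160,160),(470,190)]:
    n=cv2.undistortPoints(np.array([[[u,v]]],float),K,c["dist"])[0,0]
    P=(c["R"].T@(np.r_[n,1]*D[v,u]-c["t"]))
    print(u,v,tofix(P[None],F)[0]*1e3,P[2]*1e3)
E
```

```text
cam fix [[63.51477979 -7.04548717]] 149.26484921232824
345 268 [  6.79075048 -15.10125518] 50.57168086320166
345 260 [ 10.5502461  -14.93744901] 51.67466805754968
345 250 [ 14.22936447 -14.8715117 ] 51.37283578509813
345 244 [ 15.36999124 -15.00453081] 49.02897118899865
345 235 [ 14.66817232 -15.65186444] 39.77615323326542
345 225 [ 13.67734704 -16.52051869] 27.383396479467407
345 217 [ 12.26786312 -17.44749427] 14.284163828908472
250 205 [30.48133036 16.79963245] 51.34990195124177
250 195 [33.8605408  16.62299362] 51.13432869049148
250 185 [36.3767688 17.1746485] 47.8892483038792
250 180 [38.16488818 16.99966442] 48.14800859342547
250 172 [41.7149392  15.94218485] 51.87293571390493
250 166 [43.4065895  16.09720141] 50.6729406795244
250 158 [45.91327973 16.02483697] 50.261803117027384
250 152 [47.63524729 16.18701776] 49.02445136358956
400 130 [ 54.94503295 -30.36789937] 53.05973565021855
160 160 [45.31410362 45.1342187 ] 50.31758893986377
470 190 [ 23.55479699 -75.94533916] 8.350203470848546
```

The front plate now stands nearly upright with its foot pushed in (rear face x 12 to 15 mm). The middle and back plates still lean. I'll keep pushing.

>>> servo_tool(moves=[[255, [0.004, 0, -0.001], 0], [255, [0.004, 0, -0.001], 0], [255, [0.004, 0, 0], 0], [255, [0.004, 0, 0], 0], [255, [0.004, 0, 0], 0], [255, [0.004, 0, 0], 0], [255, [0, 0, 0], 0], [255, [0, 0, 0], 0]])

```text
time: 4.97
tool_pos: [0.4781, -0.169, 0.0337]
tcp_rot: [-3.12, 0.187, 0.088]
wrist_force: [-1.8, -0.0, -0.4]
width: 0.002
```

```bash
python3 st.py;python3 - <<'E'
from workcell import bot
import cv2
c=bot.read_camera("wrist");cv2.imwrite("pics/w3.png",c["pixels"][:,:,::-1])
E
```

```text
t 4.9667 fix xy mm [-0.11809276 -5.37794873] z 33.740447268569994 yaw err 0.003162752462385815 tilt -0.9982875262514167 w 0.001854508007666125 F [-1.8493213  -0.01329973 -0.36425148]
```

View pics/w3.png

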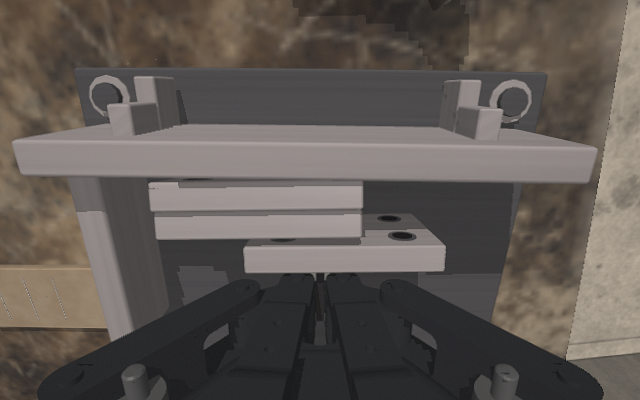

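>>> servo_tool(moves=[[255, [0.004, 0, -0.001], 0], [255, [0.004, 0, -0.001], 0], [255, [0.004, 0, 0], 0], [255, [0.004, 0, 0], 0], [255, [0.004, 0, 0], 0], [255, [0, 0, 0], 0], [255, [0, 0, 0], 0], [255, [0, 0, 0], 0]])

```text
time: 5.68
tool_pos: [0.4818, -0.1688, 0.0338]
tcp_rot: [-3.112, 0.18, 0.152]
wrist_force: [-4.3, 0.7, 1.1]
width: 0.003
```

```bash
cat >> st.py <<'E'
print("tool z in fix",R[0,2]*np.cos(F[2])+R[1,2]*np.sin(F[2]),-R[0,2]*np.sin(F[2])+R[1,2]*np.cos(F[2]))
E
cat > look.py <<'E'
import sys
from workcell import bot
from h import *
F=np.load("F.npy")
c=bot.read_camera("wrist");n=sys.argv[1];cv2.imwrite(f"pics/{n}.png",c["pixels"][:,:,::-1]);np.savez(f"{n}.npz",**c)
v,u=np.mgrid[0:400,0:640]
q=cv2.undistortPoints(np.stack([u.ravel(),v.ravel()],-1)[:,None].astype(float),c["intrinsics"],c["dist"])[:,0]
P=(np.c_[q,np.ones(len(q))]*c["depth"].reshape(-1,1)-c["t"])@c["R"]
f=tofix(P,F)*1e3;z=P[:,2]*1e3
m=c["pixels"].reshape(-1,3).mean(1)>110
ok=(c["depth"].ravel()>0)&m&(z>30)
for yy in (-40,-30,-20,-10,0,10,20,30,40,50,60,70):
    s=ok&(abs(f[:,1]-yy)<1)&(f[:,0]<52)&(f[:,0]>-20)
    # list top surfaces (x,z) by x bins
    xs=f[s,0];zs=z[s];out=[]
    for b in range(-20,52,3):
        k=(xs>=b)&(xs<b+3)
        if k.sum()>2: out.append(f"{b}:{zs[k].max():.0f}")
    print("y",yy," ".join(out))
E
python3 st.py; python3 look.py w4
```

```text
t 5.6833 fix xy mm [ 3.54716858 -4.74048475] z 33.78008576878553 yaw err 0.0075653551848415546 tilt -0.9950197096499245 w 0.003135057768641129 F [-4.27317604  0.7284936   1.07400376]
tool z in fix -0.09869455772099694 0.013970028075719298
y -40 19:54 22:53 25:53 28:53 49:55
y -30 19:53 22:54 25:53 28:52 49:55
y -20 19:53 22:53 25:54 28:53 49:55
y -10 19:53 22:53 25:53 28:53 31:53 34:53 37:53 40:53 43:54 46:53 49:55
y 0 19:54 22:53 25:54 28:54 31:54 34:53 37:53 40:53 43:53 46:53 49:55
y 10 19:53 22:53 25:54 28:53 31:54 34:53 37:53 40:53 43:53 46:53 49:55
y 20 19:53 22:53 25:53 28:53 31:53 34:53 37:53 40:54 43:53 46:53 49:55
y 30 28:54 31:54 34:53 37:53 40:53 43:53 46:53 49:55
y 40 28:53 31:54 34:53 37:52 40:54 43:53 46:53 49:55
y 50 28:54 31:53 34:53 37:53 40:53 43:53 46:53 49:54
y 60 49:55
y 70 49:55
```

View pics/w4.png

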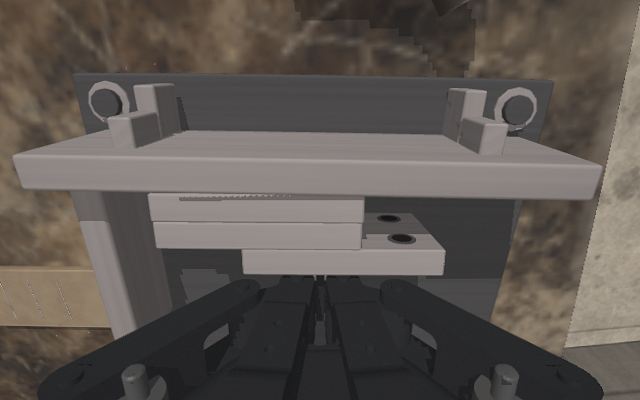

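All three plates are upright and closed up (tops x 20..50). Only the sideways alignment remains. I'll back off, go round to the right side, and check the finger linkage clearance.

>>> servo_tool(moves=[[255, [-0.01, 0, 0], 0], [255, [-0.015, 0, -0.002], 0], [255, [-0.015, 0, -0.002], 0], [255, [0, 0.03, -0.002], 0], [255, [0, 0.03, 0], 0], [255, [0, 0.03, 0], 0], [255, [0, 0, 0], 0], [255, [0, 0, 0], 0]])

```text
time: 6.4
tool_pos: [0.4373, -0.2575, 0.0446]
tcp_rot: [-3.12, 0.175, 0.12]
wrist_force: [-0.0, -0.4, -0.9]
width: -0.003
```

```bash
python3 st.py; python3 - <<'E'
from h import *
c=np.load("w4.npz");F=np.load("F.npy")
for u,v in [(240,290),(255,285),(285,282),(210,300),(150,330),(100,350),(290,290),(270,320),(300,276),(320,278),(395,288),(450,300)]:
    n=cv2.undistortPoints(np.array([[[u,v]]],float),c["intrinsics"],c["dist"])[0,0]
    P=(c["R"].T@(np.r_[n,1]*c["depth"][v,u]-c["t"]))
    print(u,v,tofix(P[None],F)[0]*1e3-[3.5,-4.7],P[2]*1e3-33.8)
E
```

```text
t 6.4 fix xy mm [-29.7897602  -98.19203923] z 44.56697376096809 yaw err 0.010432441163724382 tilt -0.9969368814422869 w -0.0027638452741021867 F [-0.03003612 -0.39615252 -0.92534289]
tool z in fix -0.07762848023682413 0.0095222621392711
240 290 [15.85215629 25.56079808] 27.463489102937537
255 285 [14.67107505 21.64666875] 23.23925101599181
285 282 [13.52266486 11.96968611] 19.824978688167747
210 300 [14.87169389 34.14465375] 31.347732438023968
150 330 [15.96762608 45.8579031 ] 45.250689157336865
100 350 [17.21622918 54.09703715] 53.42195159900797
290 290 [14.75827357  9.59970429] 25.653105057540145
270 320 [22.44168466 12.28052651] 47.404308927631675
300 276 [15.85038738  6.74059483] 19.45321562887483
320 278 [ 8.49499201 -0.09400222] 10.378504437892865
395 288 [ 16.82222942 -24.4633944 ] 26.54314749086239
450 300 [-30.91826975 -69.2403832 ] -25.486300449067578
```

>>> servo_tool(moves=[[255, [0.02, 0, 0], 0.01], [255, [0.02, 0, 0], 0], [255, [0.015, 0, 0], 0], [255, [0.004, 0, 0], 0], [255, [0, 0, 0], 0], [255, [0, 0, 0], 0], [255, [0, 0, 0], 0], [255, [0, 0, 0], 0]])

```text
time: 7.07
tool_pos: [0.4973, -0.2609, 0.0399]
tcp_rot: [-3.119, 0.191, 0.114]
wrist_force: [0.3, 0.1, -0.4]
width: -0.002
```

```bash
python3 st.py; python3 look.py w5
```

```text
t 7.0667 fix xy mm [ 30.23587235 -94.21024266] z 39.865326565663246 yaw err 0.0002847978616977026 tilt -0.997231947370633 w -0.0018947336989358972 F [ 0.34703945  0.10738053 -0.39712028]
tool z in fix -0.0736788609902707 0.009993427167435096
y -40 22:49 49:55
y -30 19:53 22:53 49:55
y -20 13:53 16:53 19:53 22:53 49:55
y -10 13:52 16:53 19:53 22:52 25:53 28:53 31:54 34:53 37:53 40:53 43:53 49:55
y 0 13:53 16:53 19:52 22:52 25:53 28:53 31:53 34:53 37:53 40:53 43:53 49:55
y 10 13:53 16:53 19:53 22:53 25:53 28:53 31:53 34:53 37:53 40:53 43:53 49:55
y 20 13:52 16:53 19:53 22:52 25:53 28:53 31:53 34:53 37:53 40:53 43:53 49:55
y 30 22:52 25:53 28:53 31:53 34:53 37:53 40:52 43:51
y 40 
y 50 
y 60 
y 70
```

View pics/w5.png

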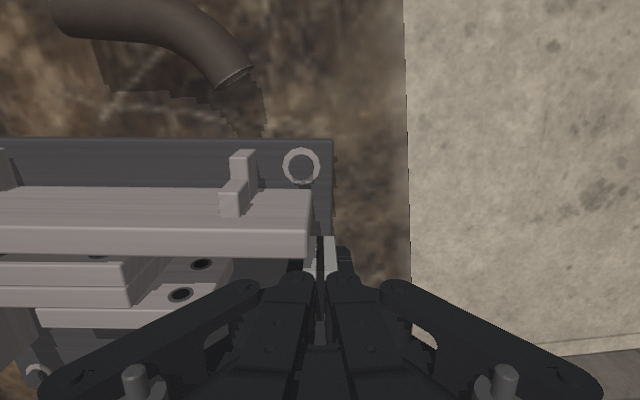

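>>> servo_tool(moves=[[255, [0, -0.015, 0], 0], [255, [0, -0.008, 0], 0], [255, [0, -0.006, 0], 0], [255, [0, -0.006, 0], 0], [255, [0, -0.006, 0], 0], [255, [0, -0.006, 0], 0], [255, [0, 0, 0], 0], [255, [0, 0, 0], 0]])

```text
time: 7.78
tool_pos: [0.5014, -0.209, 0.0404]
tcp_rot: [-3.119, 0.191, 0.116]
wrist_force: [0.1, -1.3, -0.9]
width: 0.003
```

```bash
python3 st.py; python3 look.py w6
```

```text
t 7.7833 fix xy mm [ 27.90376721 -42.23520032] z 40.41871099957396 yaw err 0.000594669923437513 tilt -0.99715973610859 w 0.002503532231496604 F [ 0.09038385 -1.29598526 -0.85189852]
tool z in fix -0.074694479915986 0.009653774076888062
y -40 34:53 37:53 40:53 49:55
y -30 49:55
y -20 49:55
y -10 34:52 37:53 40:53 43:53 49:55
y 0 28:52 31:54 34:53 37:53 40:53 43:102 49:55
y 10 22:52 25:53 28:53 31:52 34:53 37:53 40:53 43:53 49:55
y 20 19:53 22:52 25:53 28:53 31:53 34:53 37:53 40:53 43:53 49:55
y 30 13:53 16:53 19:53 22:52 25:53 28:53 31:53 34:53 37:52 40:53 43:53 49:55
y 40 10:52 13:52 16:53 19:52 22:53 25:53 28:53 31:53 34:53 37:53 40:53 43:53 49:55
y 50 22:52 25:53 28:52 31:52 34:52 37:53 40:53 43:52 49:55
y 60 49:54
y 70 49:54
```

View pics/w6.png

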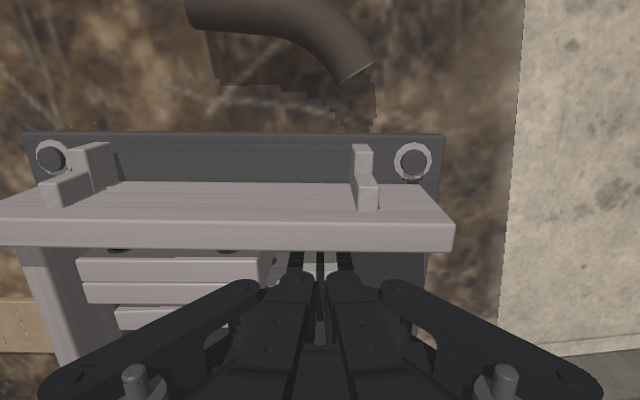

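>>> servo_tool(moves=[[255, [0.002, -0.005, 0], 0], [255, [0.001, -0.005, 0], 0], [255, [0, -0.005, 0], 0], [255, [0, -0.005, 0], 0], [255, [0, -0.005, 0], 0], [255, [0, -0.005, 0], 0], [255, [0, 0, 0], 0], [255, [0, 0, 0], 0]])

```text
time: 8.5
tool_pos: [0.5091, -0.1793, 0.0405]
tcp_rot: [-3.123, 0.192, 0.114]
wrist_force: [-1.1, -4.3, -0.5]
width: -0.006
```

```bash
python3 st.py; python3 look.py w7
```

```text
t 8.5 fix xy mm [ 31.93984783 -11.79461957] z 40.500079908088445 yaw err -0.00010888764604878587 tilt -0.9972772259049075 w -0.006239274488914868 F [-1.14771091 -4.33633726 -0.49461604]
tool z in fix -0.07345424646910753 0.006527508488488968
y -40 49:55
y -30 49:54
y -20 49:55
y -10 40:53 43:53 49:55
y 0 49:55
y 10 34:52 37:53 40:53 43:53 49:55
y 20 37:52 40:53 43:53 49:55
y 30 10:53 13:53 34:53 37:53 40:53 43:53 46:102 49:103
y 40 28:53 31:53 34:53 37:53 40:53 43:53 46:90 49:55
y 50 25:53 28:53 31:53 34:52 37:53 40:53 43:53 49:55
y 60 22:51 25:53 28:53 31:53 34:53 37:53 40:53 43:53 49:55
y 70 7:45 22:52 25:53 28:53 31:53 34:53 37:52 40:53 43:53 49:54
```

View pics/w7.png

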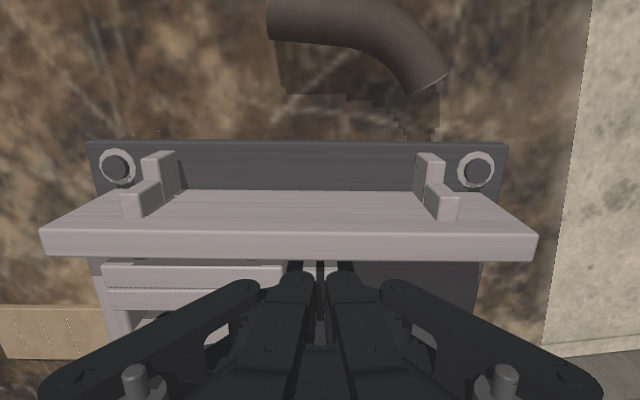

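```bash
python3 - <<'E'
from workcell import bot
import cv2
c=bot.read_camera("scene");cv2.imwrite("pics/s2.png",cv2.resize(c["pixels"][150:230,325:435,::-1],None,fx=7,fy=7,interpolation=cv2.INTER_CUBIC))
E
```

```text
(no output)
```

View pics/s2.png

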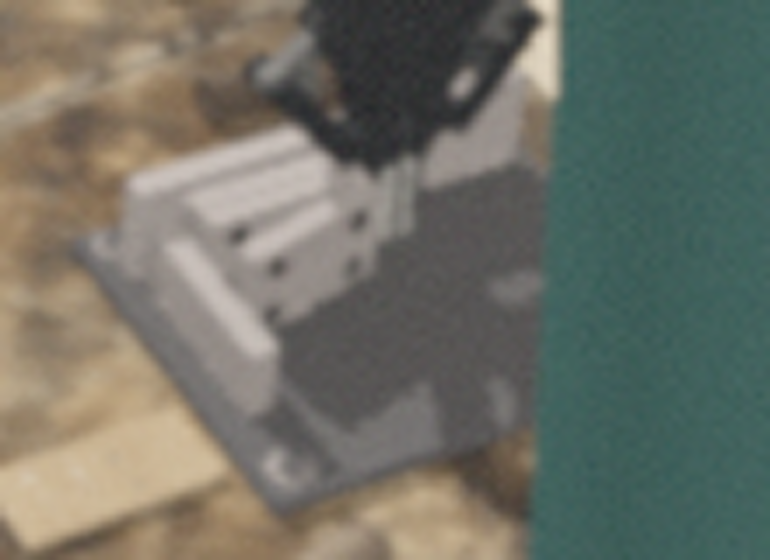

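The front plate is upright but yawed, with its left end out in front. I'll go round to the front and press it back.

>>> servo_tool(moves=[[255, [0, 0.015, 0], 0], [255, [0, 0.02, 0], 0], [255, [-0.03, 0, 0], 0], [255, [-0.03, 0, 0], 0], [255, [-0.025, -0.02, 0], 0], [255, [0, -0.03, 0], 0], [255, [0, -0.03, 0], 0], [255, [0, 0, 0], 0]])

```text
time: 9.27
tool_pos: [0.4272, -0.1214, 0.0467]
tcp_rot: [-3.113, 0.206, 0.116]
wrist_force: [-0.4, -0.4, -0.7]
width: 0.001
```

```bash
python3 st.py; python3 look.py w8
```

```text
t 9.2667 fix xy mm [-56.46631584  35.67902155] z 46.65934563402129 yaw err -0.009443303778880321 tilt -0.9970674611879854 w 0.0007930956163615816 F [-0.42896536 -0.43269307 -0.70880787]
tool z in fix -0.07503666602815577 0.01503251780387468
y -40 
y -30 
y -20 
y -10 
y 0 16:53
y 10 13:54 16:54 19:53 22:53 25:53 28:54 31:53 34:54 37:53 40:54 43:53
y 20 10:54 13:54 16:53 19:54 25:53 28:54 31:54 34:53 37:53 40:53 43:53
y 30 7:53 10:53 13:53 16:53 25:53 28:53 31:53 34:53 37:54 40:54 43:53
y 40 4:52 7:53 10:53 13:53 16:52 25:53 28:53 31:54 34:53 37:53 40:54 43:53
y 50 4:53 7:54 10:53 13:52 25:53 28:53 31:53 34:53 37:53 40:53 43:53
y 60 1:53 4:53 7:53 10:53 22:52 25:53 28:53 31:54 34:53 37:53 40:54 43:53
y 70 4:52 7:53 22:53 25:53 28:53 31:53 34:53 37:53 40:53 43:53 49:32
```

View pics/w8.png

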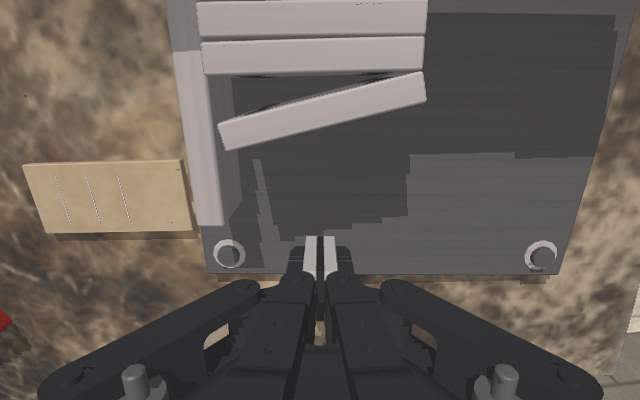

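Clear view: the front plate is yawed about 14°, with its left end at (228,135). The middle and back plates are parallel near the backstop. I'm pushing the front plate at y≈48.

>>> servo_tool(moves=[[255, [0.015, -0.013, 0.004], -0.009], [255, [0.015, 0, 0.002], 0], [255, [0.006, 0, 0], 0], [255, [0.006, 0, 0], 0], [255, [0.006, 0, 0], 0], [255, [0.006, 0, 0], 0], [255, [0, 0, 0], 0], [255, [0, 0, 0], 0]])

```text
time: 9.98
tool_pos: [0.4849, -0.1188, 0.0373]
tcp_rot: [-3.115, 0.192, 0.116]
wrist_force: [0.4, -0.9, -0.5]
width: 0.002
```

```bash
python3 st.py; python3 look.py w9
```

```text
t 9.9833 fix xy mm [ 0.54953739 45.30479166] z 37.303687746874076 yaw err 9.008731503272471e-05 tilt -0.9970740960826697 w 0.0019631752170144374 F [ 0.43856264 -0.86164389 -0.45030916]
tool z in fix -0.07508664700440018 0.01432628223108148
y -40 49:55
y -30 49:55
y -20 49:56
y -10 49:56
y 0 19:52 49:55
y 10 13:53 16:53 19:53 22:53 25:53 28:53 31:53 34:53 37:53 40:53 43:53 49:55
y 20 13:53 16:53 19:53 22:53 25:53 28:53 31:53 34:53 37:53 40:53 43:53 49:55
y 30 13:53 16:54 19:54 22:53 25:53 28:53 31:53 34:53 37:53 40:53 43:53 49:55
y 40 13:53 16:54 19:53 22:52 25:53 28:53 31:53 34:53 37:53 40:54 43:53 49:55
y 50 13:53 16:54 19:53 22:52 25:53 28:53 31:53 34:53 37:54 40:53 43:53 49:55
y 60 13:53 16:53 19:53 22:53 25:53 28:53 31:53 34:53 37:53 40:53 43:53 49:56
y 70 13:54 16:53 19:53 22:52 25:53 28:53 31:53 34:53 37:54 40:53 43:53 49:55
```

View pics/w9.png

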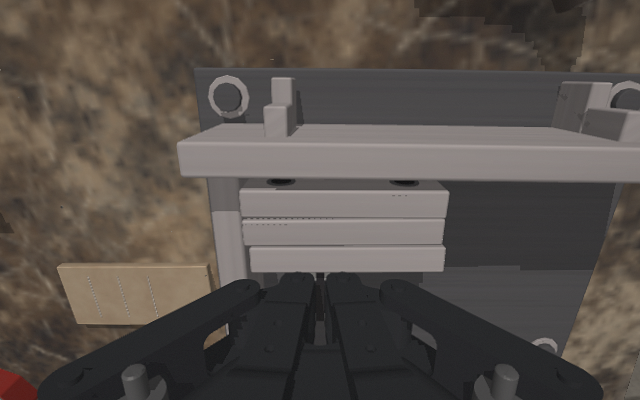

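Row closed. Now a bit more towards the backstop.

>>> servo_tool(moves=[[255, [0.004, 0, 0.001], 0], [255, [0.004, 0, 0.001], 0], [255, [0.004, 0, 0], 0], [255, [0.004, 0, 0], 0], [255, [0, 0, 0], 0], [255, [-0.01, 0, 0], 0], [255, [-0.015, 0, 0], 0], [255, [0, 0, 0], 0]])

```text
time: 10.7
tool_pos: [0.4625, -0.1163, 0.0396]
tcp_rot: [-3.109, 0.192, 0.157]
wrist_force: [0.1, 0.9, -0.4]
width: 0.003
```

```bash
python3 st.py; python3 look.py w10; python3 - <<'E'
from h import *
F=np.load("F.npy");c=np.load("w10.npz")
v,u=np.mgrid[0:400,0:640]
q=cv2.undistortPoints(np.stack([u.ravel(),v.ravel()],-1)[:,None].astype(float),c["intrinsics"],c["dist"])[:,0]
P=(np.c_[q,np.ones(len(q))]*c["depth"].reshape(-1,1)-c["t"])@c["R"]
f=tofix(P,F)*1e3;z=P[:,2]*1e3;m=(c["pixels"].reshape(-1,3).mean(1)>110)&(abs(z-52)<3)
for x in range(6,50,2):
    k=m&(abs(f[:,0]-x)<1)&(f[:,1]<73.5)
    if k.sum()>20: print(x,np.percentile(f[k,1],[1,99]),k.sum())
E
```

```text
t 10.7 fix xy mm [-21.96101788  45.09355099] z 39.58294619353851 yaw err -0.0002655181773106169 tilt -0.9947065817254545 w 0.0029656574691844947 F [ 0.09451937  0.8674313  -0.3503923 ]
tool z in fix -0.10146878424884961 0.016214255922565042
y -40 49:55
y -30 49:55
y -20 49:55
y -10 49:55
y 0 19:52 22:52 49:55
y 10 16:53 19:53 22:54 25:53 28:53 31:53 34:53 37:53 40:54 43:54 46:53 49:55
y 20 16:54 19:54 22:53 25:54 28:53 31:53 34:53 37:53 40:54 43:53 46:53 49:55
y 30 16:53 19:53 22:53 25:54 28:53 31:53 34:53 37:53 40:53 43:53 46:54 49:55
y 40 -14:42 -11:51 16:54 19:53 22:53 25:53 28:54 31:53 34:54 37:53 40:54 43:53 46:53 49:55
y 50 -14:40 -11:52 16:53 19:53 22:53 25:54 28:53 31:54 34:53 37:53 40:53 43:53 46:53 49:55
y 60 16:53 19:53 22:53 25:53 28:53 31:53 34:53 37:54 40:53 43:53 46:53 49:55
y 70 16:53 19:53 22:53 25:53 28:53 31:53 34:53 37:53 40:53 43:54 46:53 49:55
18 [ 1.52591194 69.2503904 ] 857
20 [ 1.89826792 69.51915915] 1181
22 [ 1.48731327 69.41221485] 1197
24 [ 1.80386961 69.42081081] 1209
26 [ 1.60488538 69.53958505] 1287
28 [ 3.53519842 71.24555406] 937
30 [ 3.53585266 71.49567018] 1285
32 [ 3.66402974 71.59024892] 1316
34 [ 3.50042892 71.454821  ] 1341
36 [ 3.69073495 71.28866007] 1416
38 [ 3.7160647  71.27687033] 1010
40 [ 3.78036979 71.48771398] 1431
42 [ 3.46943032 71.42867312] 1439
44 [ 3.74936432 71.22799527] 1488
46 [ 3.73033898 71.23725477] 1423
48 [41.39225553 69.4436944 ] 89
```

View pics/w10.png

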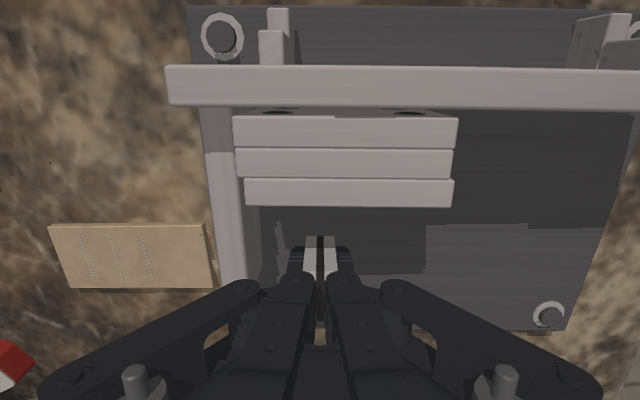

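```bash
python3 - <<'E'
from h import *
F=np.load("F.npy");c=np.load("w10.npz")
v,u=np.mgrid[0:400,0:640]
q=cv2.undistortPoints(np.stack([u.ravel(),v.ravel()],-1)[:,None].astype(float),c["intrinsics"],c["dist"])[:,0]
P=(np.c_[q,np.ones(len(q))]*c["depth"].reshape(-1,1)-c["t"])@c["R"]
f=tofix(P,F)*1e3;z=P[:,2]*1e3;b=c["pixels"].reshape(-1,3).mean(1)>110
for x in range(-30,50,10):
    k=b&(abs(f[:,0]-x)<3)&(abs(z-40)<2)&(f[:,1]>60)
    if k.sum()>10: print("side stop top",x,np.percentile(f[k,1],[2,98]),np.median(z[k]))
k=b&(abs(z-54)<2.5)&(f[:,0]>47)&(f[:,0]<70)&(abs(f[:,1])<80)
print("backstop top x",np.percentile(f[k,0],[2,98]))
# plate front-face lean: rear face of back plate, front face slope
for y in (12,30,65):
    for lo,hi in ((10,20),(20,30),(30,40),(40,48)):
        k=b&(abs(f[:,1]-y)<3)&(z>lo)&(z<hi)&(f[:,0]>0)&(f[:,0]<50)
        if k.sum()>5: print(y,lo,np.median(f[k,0]),k.sum())
E
```

```text
side stop top -20 [76.57449582 87.07567744] 39.868788086137
side stop top -10 [76.39725098 86.9741384 ] 39.81829504553675
side stop top 0 [76.30576619 86.77214016] 39.79114240094626
side stop top 10 [76.33622239 86.68974134] 39.74791024114829
side stop top 20 [76.17947901 86.58694247] 39.781622223317235
side stop top 30 [76.29779642 86.62128391] 39.72883555840233
backstop top x [50.37923021 61.06094202]
```

Measured gaps to the side stop are about 4.8, 4.8 and 6.8 mm, which is inside tolerance. I'll do one gentle sideways push from the right to close them.

>>> servo_tool(moves=[[255, [-0.012, 0.02, 0], 0], [255, [0, 0.035, 0], 0], [255, [0, 0.035, 0], 0], [255, [0.02, 0.01, 0], 0], [255, [0.025, 0, 0], 0], [255, [0.015, 0, 0], 0], [255, [0, 0, 0], 0], [255, [0, 0, 0], 0]])

```text
time: 11.42
tool_pos: [0.5035, -0.2283, 0.0344]
tcp_rot: [-3.114, 0.194, 0.137]
wrist_force: [-0.9, 0.2, -0.3]
width: -0.001
```

```bash
python3 st.py
```

```text
t 11.4167 fix xy mm [ 32.33610582 -61.13908925] z 34.41192699036347 yaw err -0.0012179361135789823 tilt -0.9959567025758043 w -0.000978267966007131 F [-0.92070889  0.23422045 -0.3405608 ]
tool z in fix -0.08883303978289095 0.01337675735229541
```

>>> servo_tool(moves=[[255, [-0.002, -0.01, -0.004], 0], [255, [-0.002, -0.012, -0.003], 0], [255, [0, -0.01, 0], 0], [255, [0, 0, 0], 0], [255, [0, 0, 0], 0], [255, [0, 0, 0], 0], [255, [0, 0, 0], 0], [255, [0, 0, 0], 0]])

```text
time: 12.08
tool_pos: [0.5003, -0.1893, 0.043]
tcp_rot: [-3.113, 0.188, 0.141]
wrist_force: [-1.0, -0.4, 0.1]
width: 0.002
```

```bash
python3 st.py
```

```text
t 12.0833 fix xy mm [ 24.38889018 -22.77056697] z 42.9543898989893 yaw err 0.0022089230707654645 tilt -0.9957034942027497 w 0.0020285998785445703 F [-0.98575009 -0.39374109  0.12572739]
tool z in fix -0.09152932491201766 0.01403332867087638
```

>>> servo_tool(moves=[[255, [0.004, 0, 0], 0], [255, [0.001, 0, 0], 0], [255, [0, -0.004, 0], 0], [255, [0, -0.004, 0], 0], [255, [0, -0.004, 0], 0], [255, [0, -0.003, 0], 0], [255, [0, 0, 0], 0], [255, [0, 0, 0], 0]])

```text
time: 12.75
tool_pos: [0.5081, -0.176, 0.0425]
tcp_rot: [-3.116, 0.19, 0.14]
wrist_force: [0.3, -3.3, -0.1]
width: 0.005
```

```bash
python3 st.py
```

```text
t 12.75 fix xy mm [30.56455271 -8.68030105] z 42.539809613536306 yaw err 0.0012443568247682696 tilt -0.9958129852379298 w 0.0045916864090824175 F [ 0.27893434 -3.31245256 -0.09084308]
tool z in fix -0.09069046522284434 0.011477715329561943
```

>>> servo_tool(moves=[[255, [0, -0.003, 0], 0], [255, [0, -0.003, 0], 0], [255, [0, 0, 0], 0], [255, [0, 0.015, 0], 0], [255, [0, 0.02, 0], 0], [255, [-0.035, 0, 0], 0], [255, [-0.035, 0, 0], 0], [255, [-0.01, -0.02, 0], 0]])

```text
time: 13.42
tool_pos: [0.4296, -0.1846, 0.05]
tcp_rot: [-3.127, 0.186, 0.134]
wrist_force: [-0.1, 0.6, -0.5]
width: -0.0
```

>>> servo_tool(moves=[[255, [-0.005, -0.03, 0], 0], [255, [0, -0.03, 0], 0], [255, [0, 0, 0], 0], [255, [0, 0, 0], 0], [255, [0, 0, 0], 0], [255, [0, 0, 0], 0], [255, [0, 0, 0], 0], [255, [0, 0, 0], 0]])

```text
time: 14.08
tool_pos: [0.4274, -0.1203, 0.0502]
tcp_rot: [-3.122, 0.194, 0.138]
wrist_force: [0.1, -0.2, 1.0]
width: -0.004
```

```bash
python3 st.py; cat > edges.py <<'E'
import sys
from h import *
F=np.load("F.npy");c=np.load(sys.argv[1]+".npz")
v,u=np.mgrid[0:400,0:640]
q=cv2.undistortPoints(np.stack([u.ravel(),v.ravel()],-1)[:,None].astype(float),c["intrinsics"],c["dist"])[:,0]
P=(np.c_[q,np.ones(len(q))]*c["depth"].reshape(-1,1)-c["t"])@c["R"]
f=tofix(P,F)*1e3;z=P[:,2]*1e3;m=(c["pixels"].reshape(-1,3).mean(1)>110)&(abs(z-52)<3)
for x in range(0,50,2):
    k=m&(abs(f[:,0]-x)<1)&(f[:,1]<80)
    if k.sum()>20: print(x,np.percentile(f[k,1],[1,99]),k.sum())
E
python3 look.py w11; python3 edges.py w11
```

```text
t 14.0833 fix xy mm [-56.34719584  36.80200813] z 50.17609833005236 yaw err -0.0012226602682722104 tilt -0.9960326848314878 w -0.004004274985947611 F [ 0.14788305 -0.19968924  0.99281666]
tool z in fix -0.08882659253155681 0.005359776731426626
y -40 
y -30 
y -20 
y -10 
y 0 
y 10 13:54 16:54 19:53 22:53 25:53 28:53 31:53 34:53 37:54 40:54 43:53
y 20 13:53 16:53 19:53 22:53 25:54 28:53 31:54 34:54 37:53 40:53 43:53
y 30 13:53 16:53 19:54 22:53 25:53 28:53 31:53 34:53 37:53 40:53 43:54
y 40 13:53 16:54 19:53 22:53 25:53 28:53 31:54 34:54 37:53 40:54 43:53
y 50 13:53 16:54 19:53 22:53 25:54 28:53 31:54 34:53 37:54 40:53 43:53
y 60 13:54 16:53 19:54 22:53 25:53 28:53 31:53 34:53 37:54 40:53 43:53
y 70 13:53 16:53 19:54 22:53 25:54 28:53 31:53 34:53 37:54 40:53 43:53
14 [ 8.66241653 74.5452568 ] 456
16 [ 6.41169503 74.06844595] 1319
18 [ 6.42524195 74.26552631] 1298
20 [ 6.37855821 74.37544841] 1265
22 [ 6.44840535 74.13431335] 1447
24 [ 6.32352593 73.95128929] 559
26 [ 6.72288032 74.27299133] 983
28 [ 6.26384367 74.31982131] 1471
30 [ 6.47007359 74.28997773] 1456
32 [ 6.17657347 74.46046745] 1490
34 [ 6.49355722 74.35480787] 1474
36 [ 6.56740153 73.96258132] 778
38 [ 6.39802172 74.13457887] 1623
40 [ 6.38281544 74.14370327] 1608
42 [ 6.28800843 73.95320225] 1671
44 [ 6.43486755 73.97057517] 1675
46 [ 6.14206402 74.20307249] 486
```

View pics/w11.png

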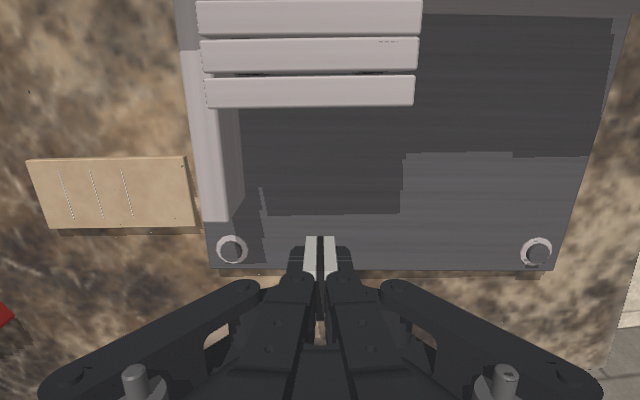

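All left edges are now within about 2 mm of the side stop. One last press from the front to close the row.

>>> servo_tool(moves=[[255, [0.02, -0.003, 0.005], 0], [255, [0.015, 0, 0.005], 0], [255, [0.006, 0, 0.002], 0], [255, [0.006, 0, 0], 0], [255, [0.005, 0, 0], 0], [255, [0.005, 0, 0], 0], [255, [0, 0, 0], 0], [255, [0, 0, 0], 0]])

```text
time: 14.8
tool_pos: [0.4762, -0.1259, 0.0341]
tcp_rot: [-3.116, 0.2, 0.175]
wrist_force: [0.2, -0.5, -0.2]
width: 0.003
```

```bash
python3 st.py; python3 look.py w12|tail -4
```

```text
t 14.8 fix xy mm [-7.20101849 37.19996979] z 34.07926359382805 yaw err -0.005251994812488128 tilt -0.9936529822312082 w 0.002551280042798363 F [ 0.17923527 -0.46713648 -0.2111394 ]
tool z in fix -0.11223805769166761 0.007507949695380777
y 40 1:46 4:46 13:53 16:53 19:53 22:53 25:53 28:53 31:53 34:53 37:53 40:54 43:53 49:55
y 50 13:53 16:53 19:53 22:53 25:53 28:52 31:53 34:53 37:53 40:53 43:54 49:55
y 60 13:53 16:53 19:53 22:52 25:53 28:53 31:53 34:53 37:53 40:53 43:53 46:53 49:55
y 70 13:53 16:53 19:53 22:53 25:53 28:53 31:53 34:53 37:53 40:53 43:53 46:53 49:55
```

>>> servo_tool(moves=[[255, [0.006, 0, -0.001], 0], [255, [0.005, 0, -0.001], 0], [255, [0.005, 0, 0], 0], [255, [0.004, 0, 0], 0], [255, [0.004, 0, 0], 0], [255, [0, 0, 0], 0], [255, [0, 0, 0], 0], [255, [0, 0, 0], 0]])

```text
time: 15.52
tool_pos: [0.4864, -0.1268, 0.0341]
tcp_rot: [-3.108, 0.197, 0.234]
wrist_force: [-1.4, 0.6, 1.6]
width: 0.004
```

```bash
python3 st.py; python3 look.py w13|tail -8
```

```text
t 15.5167 fix xy mm [ 2.95992722 37.51511162] z 34.10805102120767 yaw err -0.003747465739646169 tilt -0.988638236536539 w 0.003838027106158317 F [-1.35622743  0.64450802  1.60938452]
tool z in fix -0.14999231986294628 0.009835712483303664
y 0 49:55
y 10 19:53 22:54 25:53 28:53 31:53 34:53 37:53 40:53 43:54 46:53 49:54
y 20 19:54 22:54 25:53 28:53 31:53 34:53 37:53 40:53 43:53 46:53 49:54
y 30 19:54 22:53 25:53 28:53 31:53 34:53 37:52 40:53 43:53 46:53 49:55
y 40 19:54 22:53 25:53 28:53 31:53 34:53 37:52 40:53 43:53 46:53 49:55
y 50 19:54 22:54 25:53 28:53 31:53 34:53 37:53 40:53 43:54 46:53 49:55
y 60 19:54 22:54 25:53 28:53 31:53 34:53 37:53 40:53 43:53 46:53 49:55
y 70 19:53 22:53 25:53 28:53 31:53 34:53 37:53 40:53 43:53 46:53 49:55
```

>>> servo_tool(moves=[[255, [-0.006, 0, 0], 0], [255, [-0.015, 0, 0], 0], [255, [-0.02, 0, -0.005], 0], [255, [-0.01, 0, -0.02], 0], [255, [0, 0, -0.02], 0], [255, [0, 0, 0], 0], [255, [0, 0, 0], 0], [255, [0, 0, 0], 0]])

```text
time: 16.23
tool_pos: [0.4423, -0.1216, 0.0859]
tcp_rot: [-3.109, 0.197, 0.225]
wrist_force: [0.2, -0.2, 0.5]
width: -0.002
```

```bash
python3 st.py; python3 look.py w14|tail -8;python3 edges.py w14
```

```text
t 16.2333 fix xy mm [-41.38512709  37.32131412] z 85.88693001244197 yaw err -0.003503139040944722 tilt -0.9895028934374982 w -0.0016986478545085576 F [ 0.23894967 -0.17302535  0.4581885 ]
tool z in fix -0.14420255788246772 0.00946816661094723
y 0 49:55
y 10 13:53 16:53 19:53 22:52 25:53 28:53 31:53 34:53 37:53 40:54 43:53 49:55
y 20 13:52 16:53 19:53 22:53 25:53 28:53 31:53 34:53 37:53 40:53 43:53 49:55
y 30 13:52 16:53 19:53 22:53 25:53 28:54 31:53 34:52 37:53 40:54 43:54 49:56
y 40 13:52 16:53 19:53 22:53 25:53 28:54 31:53 34:52 37:53 40:53 43:53 49:55
y 50 13:53 16:53 19:53 22:52 25:52 28:53 31:54 34:53 37:53 40:54 43:53 49:55
y 60 13:52 16:53 19:53 22:53 25:53 28:53 31:53 34:54 37:53 40:54 43:53 49:55
y 70 13:52 16:53 19:53 22:53 25:53 28:53 31:53 34:53 37:53 40:53 43:53 46:52 49:56
14 [ 6.97274371 74.43636135] 167
16 [ 6.34416393 74.55031636] 705
18 [ 6.58502906 74.17848435] 688
20 [ 6.46148146 74.25390176] 719
22 [ 6.30537118 74.06766481] 727
24 [ 7.19836328 73.98155696] 559
26 [ 6.38744519 74.04391249] 448
28 [ 6.55292178 74.06682399] 775
30 [ 6.24679642 74.23449057] 775
32 [ 6.61569015 74.20937345] 798
34 [ 6.20236129 74.03745887] 840
36 [ 6.687629   73.90091337] 484
38 [ 6.43350227 73.9784539 ] 844
40 [ 6.38523619 74.41642485] 859
42 [ 6.45509338 73.97581359] 860
44 [ 6.07460803 74.2539207 ] 877
46 [ 7.20120552 74.24441583] 374
```

View pics/w14.png

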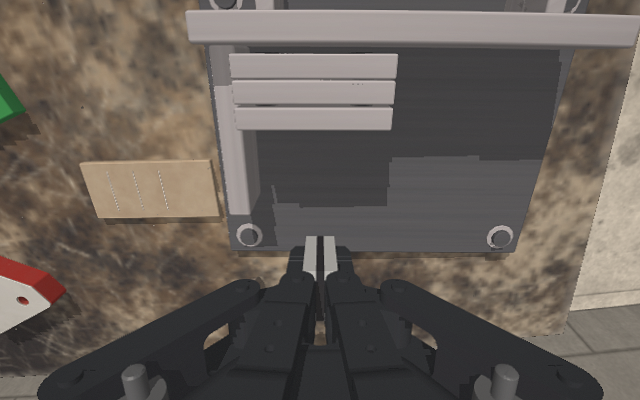

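The wrist view shows the three plates standing free, parallel and flush at the left, at (230-397, 55-130). Centres are about x 41/31/20 and y 40, all inside the limits. Handing in.

```bash
python3 - <<'E'
from workcell import bot
print(bot.finish_job())
E
```

```text
the job is handed in; nothing more can be done
None
```

The three plates are standing upright and parallel in the fixture with their left edges flush, and I have handed the job in at about 16 s. I pushed the feet in with closed fingers, slid the plates left, then pressed the row closed again. The arm is backed off and touches nothing.

**Last check (wrist camera depth):**

| Plate | Centre x (mm) | Limit x (mm) | Centre y (mm) | Limit y (mm) |
|---|---|---|---|---|
| back | about 41 | above 35 | about 40 | above 30 |
| middle | about 31 | above 24 | about 40 | above 30 |
| front | about 20 | above 13 | about 40 | above 30 |

- **Upright:** all plate tops measured z = 52–54 mm, which fits plates standing on the base.
- **Side stop:** left edges are at y ≈ 74 mm. The side stop face measured 76.3 mm, so the gap is about 2 mm.

**What did not go as planned:**
- **Front plate swung:** it yawed about 14° during the first sideways push. I pressed it back and repeated the sideways push.
- **Small gap at the backstop:** while pressed, the tops reached the backstop, but after release the back plate stood about 4 mm short of it. That is inside the 10 mm allowed.
- **Tool tilt:** the tool tilted up to 8.6° while pushing. This is probably why the feet did not go fully home, and I could not correct it with the moves available.

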